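# Raise the press head one notch and push the sample tray in

### The job

Lift the head of the small bench press by its black paddle until the pawl catches the next notch up - one notch, no more - and let go of it. Then push the tray with the sample cell in under the head until it is fully home against its stop. Leave the other things on the bench where they are.

Things in the scene. Friction and masses are not known exactly. Their poses are not given: they have to be found in the camera images.
- press: Green fixed bench press, sizes in mm. Origin on the table under its base; -x is its open front (roughly towards the robot), z up. Base plate x -175 to 105, 230 wide, 20 thick. Two columns 25 square at x 60, y +-75. A crown block (x -50 to 90, y +-90, z 300 to 335) overhangs the paddle. Four notches, 30 apart in height, on the outer side of the +y column. All joint parts below follow these axes.
- height (a joint): Height of the aluminium sliding head, m: 0 = pawl on the lowest notch (the start), 0.030 the next notch, 0.060 and 0.090 those above. About 0.6 kg, friction 1 N. The pawl has snapped in by 5 mm above a notch's rest height (0.035); let go, the head then sinks to 0.030 and hangs there. Once caught it cannot be lowered.
- head: Sliding head; its origin is the grip point in its black lifting paddle: an upright plate in the press's xz plane, 16 thick (y), 30 high (z), origin at mid height and thickness; it reaches 24 to the front (-x) and 37 behind, where it joins the head. Axes as the press. Origin 155 above the table when height = 0. The crown above forces the tool to lean 25 to 50 degrees, fingers down and to press +x.
- pawl (a joint): Angle of the small brass spring pawl at the head's +y end, rad: about 0 = fully in a notch, about 0.2 when riding over a tooth.
- tray (a joint): Travel of the sample tray along press +x, m: 0 = fully out, 0.100 = home at a hard stop, its cell under the head's foot. Friction 2 N, stays where left. The brass cell fixed on it (radius 26, top 82 above the table, axis 61 behind the tab's front face) strikes the foot (radius 16 at press x = 0, lower end at 68 + joint height) unless the head has been raised.
- tray_tab (a point): Middle of the front (-x) face of the tray's upright aluminium tab, axes as the press, 55 above the table. Tab 12 thick in x, 40 wide in y, top 27 above this point; in front of it only the base plate, 35 below this point. With the tray home the face is at press x = -61, below the paddle (front end at x -86, lower edge 170 above the table once raised), so the tool must lean as for the paddle.
- cutter_ring: Loose steel ring 42 across, 20 high, standing on the press's base plate. Origin under its centre.
- filter_stone: Loose reddish disc 42 across, 12 high, on the press's base plate. Origin under its centre.
- tare_tin: Loose aluminium tin 60 across, 55 high, beside the press. Origin under its centre.
- sample_jar: Loose glass jar 64 across, 85 high, beside the press. Origin under its centre.
- load_weight: Loose dark steel weight 80 across, 34 high, beside the press. Origin under its centre.
- spatula: Loose spatula 200 long lying on the table beside the press. Origin under its middle.
- wood_block: Loose wooden block 60 x 45 x 40, beside the press. Origin under its centre.

How it is judged:
By the outcome, as a careful person would: the job done as asked, in the order asked, and still so for the second after the job is handed in, with the robot touching nothing.
It also fails if it takes over 45 s, if anything falls off the work surface, if the arm or the gripper's body presses on something with over 40 N, if the wrist force passes 120 N, or if a joint passes its speed limit or range.

### The arm

A 7-joint arm with a two-finger parallel gripper is mounted at the origin on the work surface. World frame = base frame: x ahead of the robot, y to its left, z up, the work surface at z = 0. Lengths are in m, angles in rad, forces in N, time in s.
With the tool pointing down it reaches from about 0.35 to 0.9 m from the base axis. Payload 7.2 kg.
Tool frame: the origin (TCP) lies between the finger pads; the fingertips stand 11 mm ahead of it and the grasp point (between the pads) lies 8 mm behind it; z points along the fingers, y is the line along which they close (so a half turn about z gives the same grasp; the last joint's range is limited). The gripper opens to 85 mm and grips with 20 to 120 N. Pads are 22 mm wide; open, the fingers measure 114 mm over their backs; the gripper's body (76 mm by 85 mm) begins 54 mm behind the grasp point. The pads swing forward as they close: fully open they stand 13 mm farther back than shut.
Start: joints at [-1.363, 0.411, -0.013, 1.596, 0.006, 1.134, -0.082], TCP at [0.17, 0.601, 0.217] pointing down, gripper open.
Joint ranges: [-2.95, 2.95], [-0.29, 1.99], [-1.47, 1.44], [0.14, 2.54], [-1.03, 4.17], [0.13, 1.85], [-2.86, 2.86]. Speed limits (rad/s): [2.39, 2.39, 3.01, 3.01, 3.14, 3.14, 3.14].

### API

Orientations are given as a unit quaternion [w, x, y, z].
In Python, from station import robot gives the robot as it stands. Calls block until the motion is done:
- robot.goto(position, orientation): joint-space move of the TCP to a pose.
- robot.movel(position, ori=None, speed=0.15, f_stop=None): straight line of the TCP; ori=None keeps the orientation; speed is the mean speed in m/s. With f_stop (N) it stops when the force on the tool has changed by that much, and returns True; else False.
- robot.move_joints(angles): joint-space move.
- robot.move_gripper(opening, grip_force=None): opening from 0.0 (shut) to 1.0 (fully open); grip_force is the grip in N (None keeps the last); returns when the fingers have stopped.
- robot.pause(seconds).
- robot.solve_ik(position, orientation): joint angles nearest the present ones, or None.
- robot.get_obs(): the state.
- robot.camera(name): name is "scene" or "top" or "wrist"; returns the picture (400x640x3 uint8, red, green, blue); there is no depth.
- robot.camera_info(name): a dict with "intrinsics" (3x3 intrinsics, pixels), "k1" (the pictures are not rectified: a ray, as slopes to the right and down, at radius r is drawn at 1 + k1 r^2 times it, then the intrinsics apply), "pose" (4x4, takes a point from camera to world coordinates). Camera axes: x right, y down, z forward; pixel columns grow to the right and rows downward; lengths in m; the calibration is good to about 2 mm. A picture is of the moment at which its call begins: read the wrist's pose just before it. camera_info takes no time and is no camera call; for the wrist camera it gives the pose at the moment of the call.
A pose or a line that the arm cannot do raises robot.MotionError and nothing moves.
- robot.job_done(): hands the job in; it is judged then, once.
The state is a dict: "time": time; "joint_pos": joint angles; "qd": joint speeds; "effort": joint torques, N m; "position": TCP position; "eef_rot": TCP orientation; "wrist_force": force on the tool from outside, world axes, zero at the start; "moment": the same for the moment, N m; "opening": opening from 0.0 (shut) to 1.0 (fully open); "grasp_force": force on a finger pad.
Only numpy, scipy, OpenCV 4.12 (cv2) and the standard library are available. Lean on these libraries where they do the work, as an engineer would, in place of code of your own. Each camera call takes 0.05 s, during which the arm holds its last target. There are 200 camera calls.

## Working session

There is one attempt and no reset: what is moved stays moved. The work goes in short steps, each a Python script; the robot and the scene stay as the last script left them, time stands still between calls to the robot, and variables do not carry over. Pictures are saved under pics/ and viewed, at most 10 in all, crops included, and the job is handed in when it is done.

```bash
mkdir -p pics; python3 - <<'E'
from station import robot
import cv2
for n in("scene","top"):
    cv2.imwrite(f"pics/{n}0.png",robot.camera(n)[:,:,::-1])
    i=robot.camera_info(n);print(n,i)
o=robot.get_obs();print(o["time"],o["eef_rot"],o["position"])
E
```

```text
scene {'intrinsics': array([[364.08495267,   0.        , 321.90483266],
       [  0.        , 364.08495267, 195.92768332],
       [  0.        ,   0.        ,   1.        ]]), 'k1': -0.08447527741680942, 'pose': array([[ 0.61324186, -0.64098356,  0.46159993,  0.21225474],
       [-0.78972539, -0.50964269,  0.3414647 , -0.27994284],
       [ 0.01637777, -0.57393763, -0.81873522,  0.83618849],
       [ 0.        ,  0.        ,  0.        ,  1.        ]])}
top {'intrinsics': array([[472.93464215,   0.        , 324.11428853],
       [  0.        , 472.93464215, 199.51154365],
       [  0.        ,   0.        ,   1.        ]]), 'k1': 0.013280696069793872, 'pose': array([[-0.02230852, -0.99650501,  0.08049898,  0.52929375],
       [-0.9997503 ,  0.02213216, -0.00308246,  0.00655581],
       [ 0.00129007, -0.08054765, -0.99674992,  1.27358536],
       [ 0.        ,  0.        ,  0.        ,  1.        ]])}
0.1 [-5.28688630e-05  1.37466167e-01  9.90506193e-01 -7.29115309e-04] [0.17010609 0.60091355 0.21655868]
```

View pics/scene0.png

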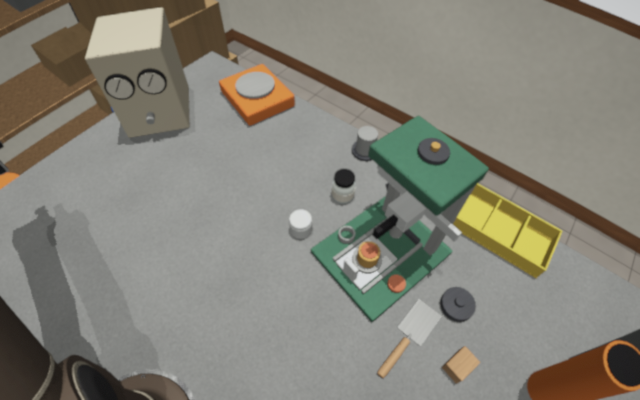

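View pics/top0.png

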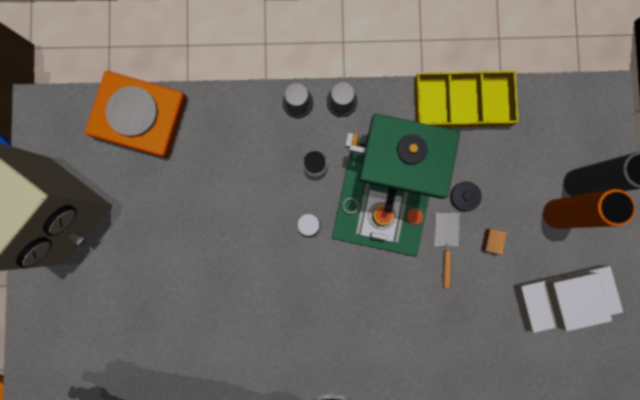

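The scene view shows the press with its front towards the robot (base's front corner near (373,318), paddle near (388,225)). In the top view the crown spans about (360–460, 115–196), and the base's front corners are near (333,238) and (417,255). I'll enlarge both to pick corners.

```bash
python3 - <<'E'
import cv2,numpy as np
a=cv2.imread("pics/top0.png")[105:265,320:480];b=cv2.imread("pics/scene0.png")[110:330,300:500]
a=cv2.resize(a,None,fx=2.5,fy=2.5,interpolation=cv2.INTER_CUBIC) 
b=cv2.resize(b,None,fx=2,fy=2,interpolation=cv2.INTER_CUBIC)
c=np.zeros((440,800,3),np.uint8);c[:400,:400]=a;c[:440,400:800]=b
c=cv2.convertScaleAbs(c,alpha=1.5)
cv2.imwrite("pics/crop1.png",c)
for n in("top","scene"):
    im=cv2.imread(f"pics/{n}0.png");h=cv2.cvtColor(im,cv2.COLOR_BGR2HSV)
    m=cv2.inRange(h,(60,90,30),(90,255,255))
    k,l,s,_=cv2.connectedComponentsWithStats(m)
    j=1+np.argmax(s[1:,4]);print(n,s[j])
    for cs in cv2.findContours((l==j).astype(np.uint8),cv2.RETR_EXTERNAL,cv2.CHAIN_APPROX_NONE)[0]:
        print(cv2.approxPolyDP(cs,2.5,True)[:,0].tolist())
E
```

```text
top [ 333  114  126  142 8160]
[[375, 114], [363, 159], [351, 153], [333, 237], [415, 255], [422, 223], [410, 225], [405, 220], [405, 212], [411, 207], [418, 207], [424, 213], [428, 195], [446, 196], [458, 131]]
scene [ 370  118  117   96 4786]
[[416, 118], [373, 144], [370, 155], [437, 213], [480, 178], [486, 168]]
```

View pics/crop1.png

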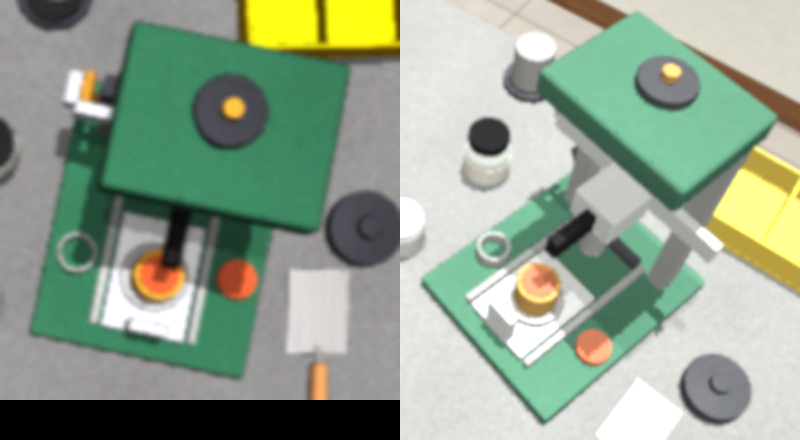

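The crop gives the crown's top corners and the base's front corners in both views. I'll solve for the press's x, y and yaw.

```bash
cat >h.py <<'E'
import numpy as np,cv2
from scipy.spatial.transform import Rotation as R
from station import robot
def proj(i,P):
    T=np.linalg.inv(i["pose"]);p=np.atleast_2d(P)@T[:3,:3].T+T[:3,3];s=p[:,:2]/p[:,2:]
    s=s*(1+i["k1"]*(s**2).sum(1,keepdims=True));K=i["intrinsics"];return s@K[:2,:2].T+K[:2,2]
def ray(i,uv,z):
    K=i["intrinsics"];s=cv2.undistortPoints(np.float64([[uv]]),K,np.float64([i["k1"],0,0,0]))[0,0]
    d=i["pose"][:3,:3]@[s[0],s[1],1];c=i["pose"][:3,3];return c+d*(z-c[2])/d[2]
def W(pose,P):
    x,y,a=pose;c,s=np.cos(a),np.sin(a);P=np.asarray(P,float)
    return P@np.array([[c,s,0],[-s,c,0],[0,0,1]])+[x,y,0]
E
python3 - <<'E'
from h import *
from scipy.optimize import least_squares
cr=[[-.05,.09,.335],[-.05,-.09,.335],[.09,-.09,.335],[.09,.09,.335]]
bf=[[-.175,.115,.02],[-.175,-.115,.02]]
it,is_=robot.camera_info("top"),robot.camera_info("scene")
ut=np.array([[361.2,179.8],[447.2,197],[460,131.4],[374.8,114.2],[332.8,237.8],[416.8,255.8]])
us=np.array([[371.5,149],[442,204],[487.5,169],[417,117],[311,251.5],[372.5,320],[451.5,251.5]])
Pt=cr+bf;Ps=cr+bf+[[.105,-.115,.02]]
f=lambda q,t=1,s=1:np.r_[t*(proj(it,W(q,Pt))-ut).ravel(),s*(proj(is_,W(q,Ps))-us).ravel()]
for t,s in((1,1),(1,0),(0,1)):
    r=least_squares(f,[.55,-.12,-.15],args=(t,s),loss="soft_l1");print(r.x,np.round(f(r.x).reshape(-1,2),1).tolist())
q=least_squares(f,[.55,-.12,-.15],loss="soft_l1").x;np.save("q.npy",q)
h=W(q,[-.161,0,.082]);print("tab top expected px top",proj(it,W(q,[[-.161,.02,.082],[-.161,-.02,.082]]))," paddle",proj(it,W(q,[[-.1,0,0.17]])), W(q,[[0,0,0],[-.161,0,.055]]))
# paddle: front end dark blob, press x?
im=cv2.imread("pics/top0.png");
c=(np.array([[127,330],[167,337]])/2.5+[320,105]);
inv=lambda p:(W([0,0,-q[2]],p-[q[0],q[1],0]))
for u in c:print("tab",inv(ray(it,u,.082)))
print("paddle front", inv(ray(it,np.array([172,265])/2.5+[320,105],.170)),inv(ray(it,np.array([180,210])/2.5+[320,105],.170)))
E
```

```text
[ 0.6699154  -0.1668305  -0.23027657] [[-1.7, 0.6], [0.9, 2.0], [1.1, -0.3], [-1.4, -1.2], [-1.1, 1.1], [0.4, 1.2], [-2.9, -4.1], [0.2, 3.8], [3.4, -1.0], [1.5, -3.1], [-1.3, -2.3], [0.6, 1.5], [1.9, -0.9]]
[ 0.6712776  -0.16764715 -0.23112334] [[-1.4, -0.1], [1.2, 1.3], [1.5, -0.9], [-1.0, -1.9], [-0.9, 0.5], [0.6, 0.7], [-2.1, -4.4], [0.9, 3.5], [4.1, -1.2], [2.2, -3.3], [-0.7, -2.6], [1.2, 1.2], [2.4, -1.1]]
[ 0.66625387 -0.16692078 -0.22133921] [[-1.5, 2.9], [1.3, 3.5], [0.9, 1.1], [-1.8, 0.9], [-0.6, 3.0], [1.1, 2.3], [-4.1, -2.6], [-0.3, 5.2], [2.6, -0.3], [0.1, -2.2], [-2.2, -0.6], [0.5, 3.0], [1.3, -0.3]]
tab top expected px top [[370.28048265 241.31501931]
 [385.91516866 244.62550426]]  paddle [[387.59245129 217.70149923]] [[ 0.6699154  -0.1668305   0.        ]
 [ 0.51316527 -0.13008277  0.055     ]]
tab [-0.15015176  0.02086672  0.082     ]
tab [-0.1487174  -0.01981098  0.082     ]
paddle front [-0.08406049  0.00030625  0.17      ] [-0.03184731  0.00307533  0.17      ]
```

```bash
cat >>h.py <<'E'
def ori(q,L):
    L=np.radians(L);z=W([0,0,q[2]],[np.sin(L),0,-np.cos(L)]);y=W([0,0,q[2]],[0,1,0])
    return R.from_matrix(np.c_[np.cross(y,z),y,z]).as_quat(scalar_first=True)
def tcp(q,P,L,ahead):
    "TCP position so that the point `ahead` m ahead of the TCP along tool z is at press point P"
    L=np.radians(L);return W(q,np.asarray(P)-ahead*np.array([np.sin(L),0,-np.cos(L)]))
E
python3 - <<'E'
from h import *
q=np.load("q.npy");L=42
for P in([-.28,0,.27],[-.16,0,.25],[-.062,0,.155],[-.062,0,.197],[-.069,0,.05]):
    print(robot.solve_ik(tcp(q,P,L,-.008),ori(q,L)))
robot.goto(tcp(q,[-.24,0,.25],L,-.008),ori(q,L))
i=robot.camera_info("wrist");o=robot.get_obs();print(o["time"],i["pose"],o["position"],i["intrinsics"][0],i["k1"])
im=robot.camera("wrist")
np.save("w1.npy",i["pose"]);cv2.imwrite("pics/w1.png",im[:,:,::-1])
print("paddle corners",proj(i,W(q,[[-.086,y,z] for y in(.008,-.008) for z in(.14,.17)])))
print("tab",proj(i,W(q,[[-.161,y,.082] for y in(.02,-.02)])),"base",proj(i,W(q,[[-.175,y,.02] for y in(.115,-.115)])))
E
```

```text
None
[-0.50290829 -0.16119536  0.55226431  2.41982398  0.98505739  0.22554043
  0.51494095]
[ 0.66402179  0.32716879 -0.61210266  2.26702972  2.10526654  0.27953519
 -0.53936044]
[ 0.50556261  0.21019181 -0.41519819  2.2410619   1.75139332  0.15322349
 -0.22414384]
[ 0.61268687  0.57504061 -0.57783606  2.33389369  2.53096678  0.54278459
 -0.91018378]
2.7583 [[ 2.27439525e-01  5.13053152e-01  8.27676100e-01  2.88094434e-01]
 [ 9.73792120e-01 -1.20189528e-01 -1.93089061e-01 -7.77728089e-02]
 [ 4.13048091e-04  8.49900548e-01 -5.26942965e-01  3.13480804e-01]
 [ 0.00000000e+00  0.00000000e+00  0.00000000e+00  1.00000000e+00]] [ 0.4419789  -0.11278785  0.24424466] [330.98113824   0.         319.59382885] -0.06025714085497021
paddle corners [[327.23506978 217.18923918]
 [327.60116213 242.90640821]
 [312.17281301 217.18851739]
 [311.84131266 242.90684398]]
tab [[340.47171924 126.49908389]
 [299.0352979  126.48604062]] base [[430.07921981  74.58427891]
 [209.30957941  74.48284984]]
```

View pics/w1.png

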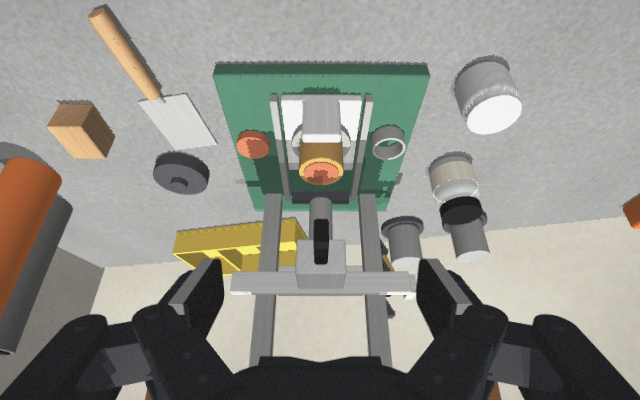

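The wrist view is upside down. The paddle is at about (321,240), the tab top at (322,134) and the base's front top edge at about row 75, x 216–429. All of these are within a few pixels of the prediction. I'll measure them more exactly.

```bash
python3 - <<'E'
from h import *
im=cv2.imread("pics/w1.png");g=cv2.cvtColor(im,cv2.COLOR_BGR2GRAY);hs=cv2.cvtColor(im,cv2.COLOR_BGR2HSV)
m=(g<50).astype(np.uint8);k,l,s,_=cv2.connectedComponentsWithStats(m[200:270,290:350]);print([ (a+[290,200,0,0,0]).tolist() for a in s if a[4]>30])
m=cv2.inRange(hs,(60,90,20),(90,255,255))
for r in(68,72,76,80,90,100,120):
    x=np.where(m[r])[0];x=x[(x>180)&(x<460)];print(r,x.min(),x.max())
print("col250",hs[56:90:2,250].tolist())
print("tab col 322",g[86:150:2,322].tolist());print("row130",g[130,296:350].tolist())
cv2.imwrite("pics/w1c.png",cv2.resize(im[50:280,200:440],None,fx=2.5,fy=2.5,interpolation=cv2.INTER_CUBIC))
E
```

```text
[[290, 200, 60, 70, 3593], [314, 219, 15, 45, 607]]
68 247 385
72 246 398
76 218 429
80 224 426
90 230 423
100 226 420
120 230 412
col250 [[45, 3, 183], [30, 3, 181], [30, 4, 175], [60, 2, 120], [71, 30, 92], [73, 85, 90], [76, 83, 89], [74, 82, 90], [71, 78, 91], [75, 84, 124], [74, 91, 146], [74, 87, 150], [75, 86, 151], [73, 87, 153], [74, 86, 151], [75, 90, 150], [74, 90, 153]]
tab col 322 [131, 85, 84, 84, 113, 170, 173, 168, 169, 168, 167, 163, 171, 169, 170, 169, 170, 167, 168, 168, 171, 169, 170, 170, 215, 244, 245, 245, 194, 124, 122, 122]
row130 [108, 109, 114, 125, 143, 157, 152, 157, 164, 163, 166, 161, 167, 167, 168, 169, 171, 170, 168, 170, 171, 165, 165, 166, 165, 164, 170, 168, 165, 169, 171, 168, 173, 168, 171, 167, 168, 168, 167, 168, 169, 168, 165, 154, 152, 161, 132, 116, 118, 112, 113, 179, 245, 246]
```

View pics/w1c.png

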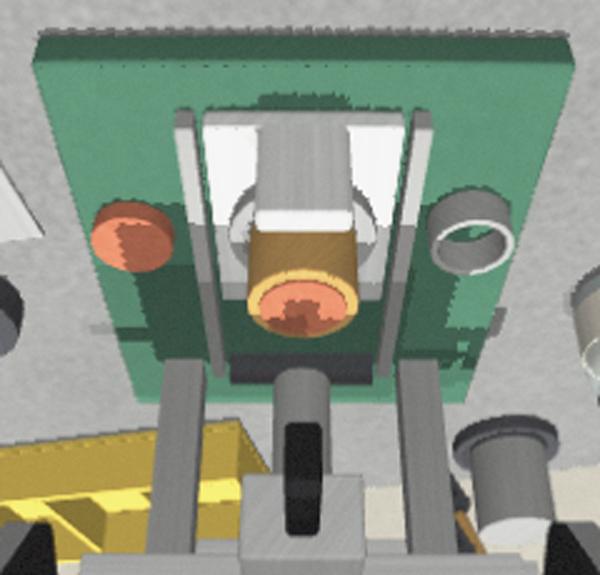

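```bash
python3 - <<'E'
from h import *
q=np.load("q.npy");i=robot.camera_info("wrist");i["pose"]=np.load("w1.npy")
inv=lambda p:np.round(W([0,0,-q[2]],p-[q[0],q[1],0]),4)
for n,u,z in(("baseL",[213.4,74.5],.02),("baseR",[429.6,74.5],.02),("tabL",[302.7,134],.082),("tabR",[341,134],.082),("padbot",[321.5,219],.14),("padtop?",[321.5,243],.17),("padback",[321.5,264],.17),("cellL",[299,172],.082),("cellR",[343,172],.082)):
    print(n,inv(ray(i,u,z)))
E
```

```text
baseL [-0.1749 -0.1107  0.02  ]
baseR [-0.1751  0.1145  0.02  ]
tabL [-0.1507 -0.0169  0.082 ]
tabR [-0.1507  0.0211  0.082 ]
padbot [-0.0821  0.0019  0.14  ]
padtop? [-0.0858  0.0018  0.17  ]
padback [-0.0284  0.0021  0.17  ]
cellL [-0.0888 -0.0237  0.082 ]
cellR [-0.0888  0.0268  0.082 ]
```

Yaw and x agree. Press y needs +2 mm, and the tray starts about 10 mm in. Next I'll grasp the paddle and lift it.

```bash
python3 - <<'E'
from h import *
q=np.load("q.npy");q[:2]=W(q,[0,.002,0])[:2];np.save("q.npy",q);L=42;o=ori(q,L)
S=np.array([np.sin(np.radians(L)),0,-np.cos(np.radians(L))]);G=np.array([-.064,0,.155])
robot.move_gripper(.5)
robot.goto(tcp(q,G-.1*S,L,-.008),o)
print(robot.movel(tcp(q,G,L,-.008),speed=.1,f_stop=15))
robot.move_gripper(0,60)
s=robot.get_obs();print(s["time"],s["opening"],s["grasp_force"],s["wrist_force"],s["joint_pos"])
print(robot.movel(tcp(q,G+[0,0,.041],L,-.008),speed=.04,f_stop=45))
s=robot.get_obs();print(s["time"],s["opening"],s["grasp_force"],s["wrist_force"],s["position"],tcp(q,G+[0,0,.041],L,-.008))
i=robot.camera_info("wrist");np.save("w2.npy",i["pose"]);cv2.imwrite("pics/w2.png",robot.camera("wrist")[:,:,::-1]);cv2.imwrite("pics/s2.png",robot.camera("scene")[:,:,::-1])
E
python3 - <<'E'
import cv2,numpy as np
a=cv2.imread("pics/w2.png");b=cv2.imread("pics/s2.png")[130:330,300:500]
c=np.zeros((400,800,3),np.uint8);c[:250,:400]=cv2.resize(a,(400,250));c[:,400:]=cv2.resize(b,(400,400))
cv2.imwrite("pics/c2.png",c)
E
```

```text
Traceback (most recent call last):
station.MotionError: the arm cannot take that pose within its joint ranges
[ WARN:0@0.013] global loadsave.cpp:275 findDecoder imread_('pics/w2.png'): can't open/read file: check file path/integrity
[ WARN:0@0.013] global loadsave.cpp:275 findDecoder imread_('pics/s2.png'): can't open/read file: check file path/integrity
Traceback (most recent call last):
TypeError: 'NoneType' object is not subscriptable
```

```bash
python3 - <<'E'
from h import *
q=np.load("q.npy")
flip=lambda o:(R.from_quat(o,scalar_first=True)*R.from_euler("z",np.pi)).as_quat(scalar_first=True)
for L in(28,32,36,40,44,48):
  S=np.array([np.sin(np.radians(L)),0,-np.cos(np.radians(L))]);G=np.array([-.064,0,.155])
  for f in(0,1):
    o=ori(q,L);o=flip(o) if f else o
    out=[]
    for P in(G-.1*S,G-.07*S,G-.04*S,G,G+[0,0,.02],G+[0,0,.042],G+[-.06,0,.0],G+[-.06,0,.06],[-.2,0,.07],[-.15,0,.07],[-.075,0,.07]):
      j=robot.solve_ik(tcp(q,P,L,-.008),o);out.append("--" if j is None else f"{j[5]:.2f}/{j[6]:.1f}")
    print(L,f,*out)
E
```

```text
28 0 0.47/1.5 0.41/1.5 0.36/1.3 0.34/0.9 0.36/1.1 0.39/1.3 0.27/1.1 0.40/1.4 0.44/-0.1 0.37/-0.0 0.14/0.4
28 1 0.47/-1.6 0.49/-1.0 0.40/-1.1 0.28/-1.2 0.35/-1.2 0.44/-1.0 0.26/-1.1 0.43/-1.1 0.13/2.5 -- 0.15/-2.8
32 0 0.36/1.4 0.30/1.3 0.27/1.0 0.24/0.7 0.28/0.8 0.30/1.0 0.17/0.8 0.30/1.3 0.62/-0.3 0.24/-0.7 0.19/-0.4
32 1 0.36/-1.7 0.42/-0.8 0.25/-1.1 0.19/-0.9 0.22/-1.2 0.30/-1.0 0.13/-1.1 0.29/-1.6 0.31/2.4 0.24/2.5 0.15/2.6
36 0 0.25/1.2 0.20/1.0 0.16/0.7 0.18/0.2 0.15/0.6 0.21/0.8 0.20/0.0 0.20/1.1 -- 0.39/-0.8 0.36/-0.5
36 1 0.25/-1.9 0.20/-1.0 0.16/-0.7 -- 0.13/-0.7 0.16/-1.1 -- 0.18/-1.9 -- 0.47/2.5 0.29/2.4
40 0 0.14/0.9 0.16/0.3 0.26/-0.0 0.17/-0.6 0.40/-0.0 0.16/0.2 0.19/-0.8 0.14/0.4 -- 0.57/-0.8 0.48/-0.7
40 1 0.14/-2.3 0.13/-2.8 -- 0.15/2.5 -- -- 0.20/2.4 0.14/-2.7 -- 0.67/2.5 0.54/2.6
44 0 -- 0.33/-0.2 0.20/-0.9 0.30/-0.8 0.23/-0.8 0.14/-0.9 0.32/-1.0 0.26/-0.2 -- -- 0.61/-0.8
44 1 -- 0.16/2.5 0.24/2.5 0.32/2.4 0.27/2.5 0.15/2.4 0.43/2.5 0.13/2.6 -- -- 0.74/2.6
48 0 0.20/-1.1 0.26/-1.3 0.34/-1.0 0.42/-1.0 0.36/-1.0 0.29/-0.9 0.63/-0.6 0.22/-1.2 -- -- 0.99/-0.4
48 1 0.22/2.2 0.35/2.4 0.45/2.5 0.56/2.6 0.42/2.4 0.35/2.5 0.63/2.5 0.32/2.5 -- -- 0.85/2.5
```

```bash
cat > lift.py <<'E'
from h import *
q=np.load("q.npy");L=32;o=ori(q,L)
S=np.array([np.sin(np.radians(L)),0,-np.cos(np.radians(L))]);G=np.array([-.066,0,.155])
robot.goto(tcp(q,G-.09*S,L,-.008),o)
print(robot.movel(tcp(q,G,L,-.008),speed=.1,f_stop=15))
robot.move_gripper(0,60)
s=robot.get_obs();print(s["time"],s["opening"],s["grasp_force"],s["wrist_force"],s["joint_pos"])
print(robot.movel(tcp(q,G+[0,0,.041],L,-.008),speed=.04,f_stop=45))
s=robot.get_obs();print(s["time"],s["opening"],s["grasp_force"],s["wrist_force"],s["position"],tcp(q,G+[0,0,.041],L,-.008))
cv2.imwrite("pics/w2.png",robot.camera("wrist")[:,:,::-1]);cv2.imwrite("pics/s2.png",robot.camera("scene")[:,:,::-1])
a=cv2.imread("pics/w2.png");b=cv2.imread("pics/s2.png")[130:330,300:500]
c=np.zeros((400,800,3),np.uint8);c[:250,:400]=cv2.resize(a,(400,250));c[:,400:]=cv2.resize(b,(400,400))
cv2.imwrite("pics/c2.png",c)
E
python3 lift.py
```

```text
False
5.2917 0.1607737559448152 60.745664834976196 [-4.24161136  0.28538419  7.047935  ] [0.0055791  0.25700047 0.15191448 2.1779687  0.05585786 0.15234392
 1.4290211 ]
False
6.4667 0.16404260398573653 60.29032588005066 [ 5.43188737 -2.12779608 -8.13864547] [ 0.61012344 -0.15077541  0.18864549] [ 0.61024152 -0.15078662  0.18921562]
```

View pics/c2.png

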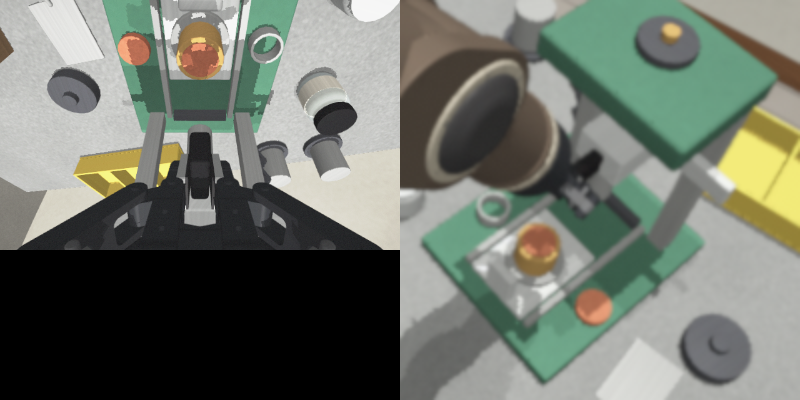

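The paddle is held between the pads and the head is up by about 41 mm. The tool carries about 8 N, which matches the head's weight. I'll lower it onto the notch, release, back out and look.

```bash
python3 - <<'E'
from h import *
q=np.load("q.npy");L=32
S=np.array([np.sin(np.radians(L)),0,-np.cos(np.radians(L))]);G=np.array([-.066,0,.155])
print(robot.movel(tcp(q,G+[0,0,.031],L,-.008),speed=.03,f_stop=9))
s=robot.get_obs();print(s["position"],tcp(q,G+[0,0,.031],L,-.008),s["wrist_force"])
robot.move_gripper(.5);robot.pause(.2)
print(robot.get_obs()["wrist_force"])
robot.movel(tcp(q,G+[0,0,.031]-.09*S,L,-.008),speed=.12)
i=robot.camera_info("wrist");np.save("w3.npy",i["pose"]);im=robot.camera("wrist")[:,:,::-1]
sc=robot.camera("scene")[:,:,::-1];cv2.imwrite("pics/w3.png",im)
c=np.zeros((400,800,3),np.uint8);c[:,:400]=im[:,120:520];c[:,400:]=cv2.resize(sc[110:310,320:520],(400,400));cv2.imwrite("pics/c3.png",c)
print(robot.get_obs()["time"])
for h in(0,.03,.06):print(h,proj(i,W(q,[[-.086,0,.14+h],[-.086,0,.17+h],[-.025,0,.17+h]])).round(1).tolist())
for L in(34,37,40,43,46,50):
  out=[]
  for z in(.062,.072):
   for x in(-.2,-.19,-.18,-.15,-.12,-.08):
    j=robot.solve_ik(tcp(q,[x,0,z],L,-.008),ori(q,L));out.append("--" if j is None else f"{j[5]:.2f}/{j[6]:.1f}")
  print(L,*out)
E
```

```text
True
[ 0.6101819  -0.15085375  0.17883446] [ 0.61024152 -0.15078662  0.17921562] [-0.10998612  0.14584599  3.35150611]
[-0.01299707  0.93574393  0.00961079]
8.5333
0 [[320.6, 147.6], [320.7, 173.0], [320.6, 224.3]]
0.03 [[320.7, 173.0], [320.8, 203.0], [320.6, 253.0]]
0.06 [[320.8, 203.0], [320.9, 238.9], [320.7, 286.2]]
34 -- 0.70/-0.3 0.71/-0.3 0.73/-0.2 0.75/-0.1 0.78/-0.0 -- 0.65/-0.3 0.66/-0.3 0.69/-0.2 0.72/-0.1 0.76/-0.0
37 -- -- -- 0.78/-0.3 0.79/-0.2 0.81/-0.1 -- -- 0.72/-0.4 0.74/-0.3 0.76/-0.2 0.78/-0.1
40 -- -- -- 0.85/-0.4 0.85/-0.3 0.85/-0.2 -- -- -- 0.80/-0.4 0.81/-0.3 0.82/-0.2
43 -- -- -- -- 0.92/-0.4 0.91/-0.3 -- -- -- -- 0.88/-0.4 0.87/-0.3
46 -- -- -- -- 1.00/-0.5 0.97/-0.4 -- -- -- -- 0.96/-0.5 0.94/-0.4
50 -- -- -- -- -- 1.08/-0.4 -- -- -- -- -- 1.04/-0.4
```

View pics/c3.png

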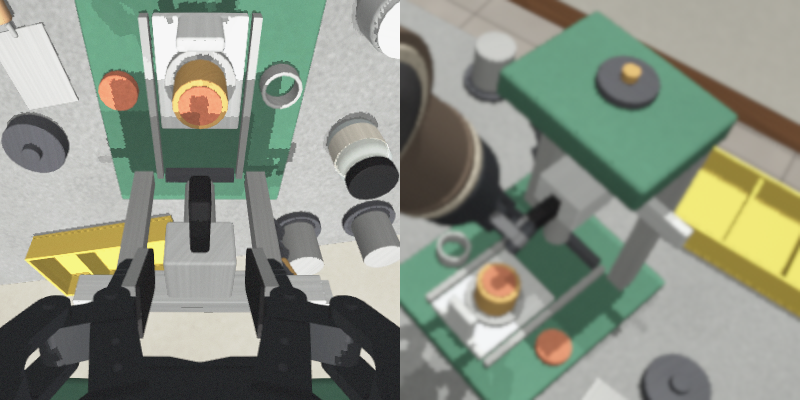

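The paddle spans rows 176–252, against 173–253 predicted for 0.030, so the head hangs exactly one notch up. Next I'll go to the tab. The tool leans 34° at first and moves to 44° during the push.

```bash
python3 - <<'E'
from h import *
q=np.load("q.npy");np.set_printoptions(precision=2,suppress=True)
robot.move_gripper(0,20)
print(robot.get_obs()["joint_pos"])
for L,P in((32,[-.2,0,.26]),(34,[-.2,0,.25]),(34,[-.2,0,.2]),(34,[-.195,0,.15]),(34,[-.19,0,.12]),(34,[-.19,0,.068])):
    j=robot.solve_ik(tcp(q,P,L,-.008),ori(q,L));print(L,P,j)
E
```

```text
[-0.05  0.01  0.18  2.15  0.13  0.43  1.36]
32 [-0.2, 0, 0.26] [-0.07 -0.16  0.15  2.31  0.24  0.45  1.23]
34 [-0.2, 0, 0.25] [-0.06 -0.16  0.13  2.36  0.3   0.37  1.17]
34 [-0.2, 0, 0.2] [ 0.   -0.07  0.09  2.42  0.42  0.21  1.04]
34 [-0.195, 0, 0.15] [ 0.71  0.11 -0.63  2.44  1.38  0.14  0.1 ]
34 [-0.19, 0, 0.12] [ 1.18  0.38 -1.22  2.44  1.73  0.43 -0.16]
34 [-0.19, 0, 0.068] [ 1.12  0.62 -1.23  2.47  1.96  0.67 -0.33]
```

```bash
python3 - <<'E'
from h import *
q=np.load("q.npy");np.set_printoptions(precision=3,suppress=True)
o=ori(q,34);t=lambda x,z,L=34:tcp(q,[x,0,z],L,-.008)
robot.goto(t(-.195,.21),o)
try: print(robot.movel(t(-.19,.068),speed=.1,f_stop=10))
except robot.MotionError as e:
    print(e)
    for z in(.19,.17,.15,.135,.12):
        robot.goto(t(-.195,z),o)
    print(robot.movel(t(-.19,.068),speed=.1,f_stop=10))
s=robot.get_obs();print(s["time"],s["joint_pos"],s["position"]-t(-.19,.068),s["wrist_force"],s["opening"])
c=np.zeros((400,800,3),np.uint8);c[:,:400]=robot.camera("wrist")[:,120:520,::-1];c[:,400:]=cv2.resize(robot.camera("scene")[150:350,280:480,::-1],(400,400));cv2.imwrite("pics/c4.png",c)
for x,L in((-.13,38),(-.11,42),(-.082,44),(-.068,44)):print(robot.solve_ik(t(x,.068,L),ori(q,L)))
E
```

```text
the arm cannot follow that straight line within its joint ranges
False
12.6417 [ 0.748  0.387 -0.74   2.489  2.23   0.404 -0.706] [ 0. -0.  0.] [-0.515 -0.367  0.296] -0.0004535041740363326
[ 0.75   0.485 -0.747  2.41   2.307  0.486 -0.722]
[ 0.78   0.552 -0.789  2.412  2.415  0.6   -0.786]
[ 0.776  0.596 -0.787  2.372  2.447  0.634 -0.784]
[ 0.766  0.605 -0.774  2.341  2.434  0.617 -0.764]
```

View pics/c4.png

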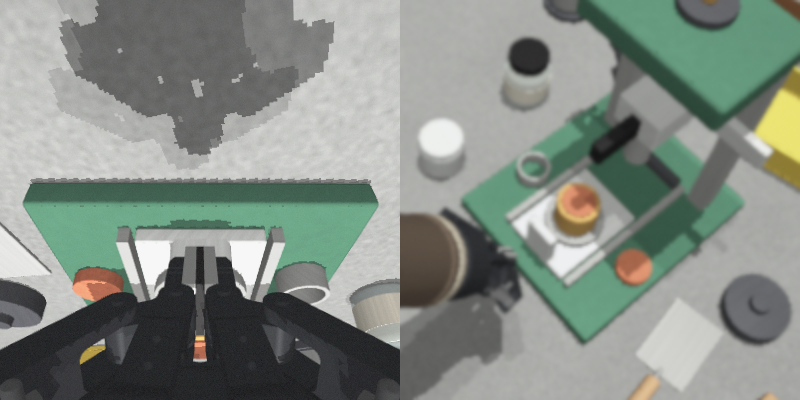

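The shut fingers sit centred in front of the tab, at about (200,260) in the wrist half, and nothing has been disturbed. Now the push.

```bash
python3 - <<'E'
from h import *
q=np.load("q.npy");np.set_printoptions(precision=3,suppress=True)
t=lambda x,L:tcp(q,[x,0,.068],L,-.008)
def rep(r):
    s=robot.get_obs();p=W([0,0,-q[2]],s["position"]-[q[0],q[1],0]);print(r,s["time"],p,W([0,0,-q[2]],s["wrist_force"]))
    return r
for x,L in((-.14,36),(-.105,42)):
    if rep(robot.movel(t(x,L),ori(q,L),speed=.06,f_stop=12)):break
else: rep(robot.movel(t(-.065,44),ori(q,44),speed=.04,f_stop=14))
c=np.zeros((400,800,3),np.uint8);c[:,:400]=robot.camera("wrist")[:,120:520,::-1];c[:,400:]=cv2.resize(robot.camera("scene")[110:310,300:500,::-1],(400,400));cv2.imwrite("pics/c5.png",c)
E
```

```text
False 13.725 [-0.135  0.     0.061] [-0.372 -0.317 -0.254]
False 14.4667 [-0.1   -0.     0.062] [ 0.267 -0.122 -0.316]
False 15.625 [-0.059  0.     0.062] [-0.392  0.613 -0.608]
```

View pics/c5.png

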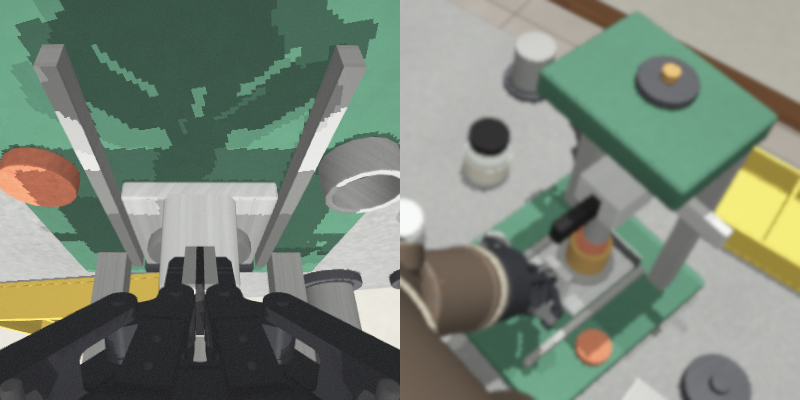

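The tray has moved well in, and the foot is now almost over the cell. No stop force yet, so I'll push on with more lean.

```bash
python3 - <<'E'
from h import *
q=np.load("q.npy");np.set_printoptions(precision=3,suppress=True)
t=lambda x,L:tcp(q,[x,0,.068],L,-.008)
def rep(r):
    s=robot.get_obs();p=W([0,0,-q[2]],s["position"]-[q[0],q[1],0]);print(r,s["time"],p,W([0,0,-q[2]],s["wrist_force"]))
    return r
if not rep(robot.movel(t(-.063,49),ori(q,49),speed=.03,f_stop=12)):
  for x in(-.058,-.053,-.048):
    if rep(robot.movel(t(x,49),ori(q,49),speed=.02,f_stop=12)):break
i=robot.camera_info("wrist");np.save("w6.npy",i["pose"]);im=robot.camera("wrist")[:,:,::-1];cv2.imwrite("pics/w6.png",im);cv2.imwrite("pics/s6.png",robot.camera("scene")[:,:,::-1])
E
```

```text
False 16.0083 [-0.058  0.     0.061] [ 0.068 -0.118 -0.078]
True 16.2667 [-0.054  0.     0.062] [-0.201  0.774  0.317]
```

```bash
python3 - <<'E'
from h import *
q=np.load("q.npy");np.set_printoptions(precision=3,suppress=True)
t=lambda x,z,L:tcp(q,[x,0,z],L,-.008)
r=robot.movel(t(-.054,.068,49),speed=.02,f_stop=20);s=robot.get_obs();print(r,W([0,0,-q[2]],s["position"]-[q[0],q[1],0]),W([0,0,-q[2]],s["wrist_force"]))
robot.movel(t(-.11,.068,44),ori(q,44),speed=.1)
robot.movel(t(-.185,.068,34),ori(q,34),speed=.1)
for z in(.12,.15,.18,.22,.25): robot.goto(t(-.2,z,34),ori(q,34))
i=robot.camera_info("wrist");im=robot.camera("wrist")[:,:,::-1];cv2.imwrite("pics/w7.png",im);np.save("w7.npy",i["pose"])
c=np.zeros((400,800,3),np.uint8);c[:,:400]=im[:,120:520];c[:,400:]=cv2.resize(robot.camera("scene")[110:310,300:500,::-1],(400,400));cv2.imwrite("pics/c7.png",c)
print(robot.get_obs()["time"],robot.get_obs()["wrist_force"])
print("home tab top",proj(i,W(q,[[-.061,.02,.082],[-.061,-.02,.082],[-.071,0,.082],[-.051,0,.082]])).tolist())
for h in(0,.03,.06):print(h,proj(i,W(q,[[-.086,0,.14+h],[-.025,0,.17+h]])).round(1).tolist())
E
```

```text
True [-0.054  0.     0.061] [ 0.613 -0.405 -0.131]
21.3083 [ 0.304  0.333 -0.734]
home tab top [[337.58124677647197, 191.9225609304307], [302.5079078264625, 191.89192355623808], [320.06099484930616, 185.92527408771028], [320.0296909275467, 197.64771154510024]]
0 [[320.1, 219.2], [320.0, 276.7]]
0.03 [[320.1, 245.4], [320.0, 303.8]]
0.06 [[320.1, 275.1], [320.0, 333.9]]
```

View pics/c7.png

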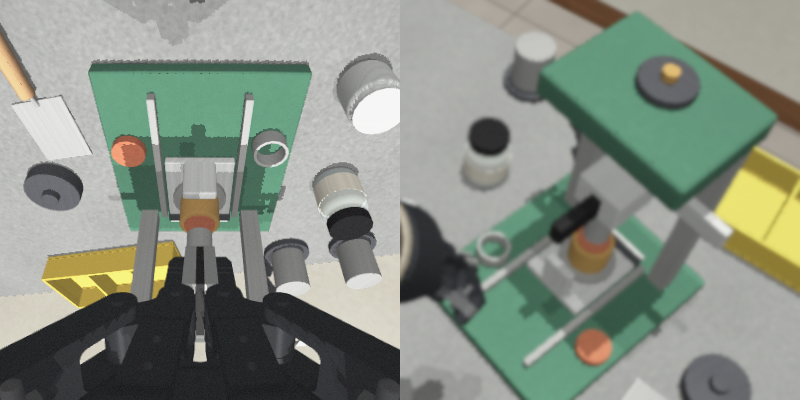

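In the wrist half, the tab's white top edge is around row 192–200 and the cell sits under the foot. I'll measure that edge against the predicted home row of 191.9.

```bash
python3 - <<'E'
from h import *
q=np.load("q.npy");i=robot.camera_info("wrist");i["pose"]=np.load("w7.npy")
g=cv2.imread("pics/w7.png",0)
for c in(308,320,332):print(g[180:206,c].tolist())
for r in(190,192,194,196):
    p=ray(i,[320,r],.082);print(r,W([0,0,-q[2]],p-[q[0],q[1],0]).round(4))
x=g[175,295:345];print(x.tolist())
# base front edge check
print(g[60:85,250].tolist(),proj(i,W(q,[[-.175,0,.02],[-.175,0,0]])))
E
```

```text
[169, 171, 169, 168, 169, 167, 168, 166, 167, 168, 169, 170, 186, 188, 172, 164, 161, 154, 143, 115, 119, 117, 119, 119, 117, 122]
[174, 171, 171, 172, 171, 170, 169, 172, 171, 171, 172, 179, 199, 215, 207, 201, 200, 198, 179, 129, 122, 124, 122, 124, 126, 127]
[170, 171, 173, 171, 169, 170, 171, 171, 172, 173, 170, 178, 201, 214, 208, 198, 195, 197, 179, 121, 116, 119, 116, 118, 119, 115]
190 [-0.0642 -0.0001  0.082 ]
192 [-0.0608 -0.0001  0.082 ]
194 [-0.0574 -0.      0.082 ]
196 [-0.0539 -0.      0.082 ]
[160, 162, 163, 160, 158, 161, 164, 166, 149, 157, 166, 168, 168, 169, 170, 169, 171, 173, 169, 170, 169, 168, 170, 164, 167, 170, 172, 170, 174, 175, 172, 173, 171, 169, 171, 173, 175, 170, 169, 162, 160, 152, 160, 162, 163, 164, 167, 161, 159, 157]
[179, 118, 92, 79, 79, 79, 79, 79, 79, 77, 94, 116, 132, 139, 142, 144, 142, 145, 142, 143, 142, 142, 140, 139, 138] [[320.22037977  70.32553355]
 [320.20560529  60.83063173]]
```

```bash
python3 -c "
from station import robot
print(robot.get_obs()['time'],robot.job_done())"
```

```text
the job is handed in; nothing more can be done
21.3083 None
```

The job is handed in at 21.3 s: the head hangs one notch up (0.030) and released, and the tray is home against its stop (tab face measured at press x = -61 mm), with nothing else seen to have moved.

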